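# Open the bench nipping press and draw out the dried notebook

### The arm

A 6-joint arm with a two-finger parallel gripper is mounted at the origin on the work surface. World frame = base frame: x ahead of the robot, y to its left, z up, the work surface at z = 0. Lengths are in mm, angles in rad, forces in N, time in s.
With the tool pointing down it reaches from about 400 to 825 mm from the base axis. Payload 7 kg.
Tool frame: the origin (TCP) lies at the very end of the fingers, on their centre line; the grasp point (between the pads) lies 19 mm behind it; z points along the fingers, y is the direction in which the jaws open and shut (so a half turn about z gives the same grasp; the last joint's range is limited). The gripper opens to 88 mm and grips with 3 to 60 N. Pads are 19 mm wide; open, the fingers measure 130 mm over their backs; the gripper's body (78 mm by 193 mm) begins 47 mm behind the grasp point.
Start: joints at [1.606, 0.359, 0.012, 0, -1.224, -0.288], TCP at [168.838, 653.52, 204.661] pointing down, gripper open.
Joint ranges: [-3.07, 3.07], [-1.43, 2.12], [-1.02, 1.25], [-3.03, 1.67], [-3.05, -0], [-3.03, 3.03]. Speed limits (rad/s): [2.39, 2.39, 3.01, 3.14, 3.14, 3.14].

### API

Orientations are given as a unit quaternion [x, y, z, w].
In Python, from plant import bot gives the robot as it stands. Calls block until the motion is done:
- bot.move_ptp(position, orientation): joint-space move of the TCP to a pose.
- bot.line_to(position, velocity=150, ori=None): straight line of the TCP; ori=None keeps the orientation; velocity is the mean speed in mm/s.
- bot.move_joints(angles): joint-space move.
- bot.move_gripper(opening, force=None): finger opening in mm; force is the grip in N (None keeps the last); returns when the fingers have stopped.
- bot.pause(seconds).
- bot.solve_ik(position, orientation): joint angles nearest the present ones, or None.
- bot.read_state(): the state.
- bot.camera(name): name is "scene" or "top" or "wrist"; returns the picture (384x512x3 uint8, red, green, blue); there is no depth.
- bot.get_calibration(name): a dict with "fx", "fy", "cx", "cy" (pixels), "distortion" ([k1, k2, p1, p2, k3] as OpenCV has them; the pictures are not rectified), "view" (4x4, takes a point from world to camera coordinates); the wrist camera has in their place "T_tool_cam" (4x4, takes a point from camera to tool coordinates, whose origin is the TCP and whose axes are the flange's). Camera axes: x right, y up, looking along -z (the intrinsics and any distortion apply to the point x, -y, -z); pixel columns grow to the right and rows downward; lengths in mm; the calibration is good to about 2 mm. A picture is of the moment at which its call begins: read the wrist's pose just before it. get_calibration takes no time and is no camera call.
A pose or a line that the arm cannot do raises bot.Unreachable and nothing moves.
- bot.close_job(): hands the job in, once; it reports no verdict.
The state is a dict: "t": time; "joint_pos": joint angles; "qvel": joint speeds; "tau": joint torques, N m; "tcp_pos": TCP position; "eef_rot": TCP orientation; "contact_force": force on the tool from outside, world axes, zero at the start; "moment": the same for the moment, N m; "width": finger opening in mm.
Only numpy, scipy, OpenCV 4.12 (cv2) and the standard library are available. Lean on these libraries where they do the work, as an engineer would, in place of code of your own. Each camera call takes 0.05 s, during which the arm holds its last target. There are 200 camera calls.

### The job

The notebook glued up in the bench press is dry. Wind the press's handwheel anticlockwise, going up with it as it rises, until the platen stands at least 15 mm clear of the book; only then draw the pressing board out towards the front of the press by its hand hole until the book is wholly out from under the platen. Leave the book lying on its board, the board flat on the press bed, the platen up, and do not disturb the mug, glue jar, brush and thread spool.

Things in the scene. Friction and masses are not known exactly. Their poses are not given: they have to be found in the camera images.
- press: Grey steel bench nipping press, fixed. Origin: at table height under the screw axis, z up; its front (loading side) faces its own -x. Bed plate 380 x 270 mm, top 22 mm above the table, from x = -270 (front) to +110 mm, y = -135 to +135 mm. Two uprights 45 (x) x 30 (y) mm at y = -115 and +115 mm, 200 mm clear between them.
- nut (a point): Top centre of the brass screw nut, 58 mm across, 184 mm above the table on the screw axis, fixed in the press's bridge: a beam 50 mm wide (press x) and 260 mm long (press y), underside 137 and top 175 mm above the table, over the two uprights.
- platen_mid (a point): Centre of the underside of the steel platen, on the screw axis; 57 mm above the table when it touches the book, rises with the wheel. The platen is 110 mm (press x) by 176 mm (press y) by 16 mm thick: its front edge is 55 mm in front of the axis.
- handwheel (a joint): Turn of the handwheel and screw in rad, about the vertical; 0 = platen down on the book; grows anticlockwise seen from above. Starts between 0 and 0.5, stop at 18.85. One full turn (6.28) lifts wheel and platen by 12 mm. Needs about 0.25 N m (about 5 N on a spoke 53 mm from the axis) and stays where it is left.
- platen (a joint): Height of the platen in m above the book's top face as the book lies in the press (0 = touching, upper stop 0.036). Moves only with the handwheel: 0.00191 m per rad.
- wheel_hub (a point): Centre of the dark iron handwheel in the mid-plane of rim and spokes; turns and rises with it (225 mm above the table at joint 0). Rim: 16 mm bar, outer diameter 186 mm. Four 12 mm round spokes along this point's +x, +y, -x, -y. Hub 42 mm across, 14 mm down to 19 mm up. Openings free from radius 21 to 77 mm, 50 mm down to the bridge: a fingertip put down there can push a spoke round.
- board: Plywood pressing board, loose, 310 mm (x) by 170 mm (y) by 15 mm, 0.45 kg, lying on the press bed under the platen with its axes nearly along the press's. Origin: centre of its underside.
- board_hole (a point): Centre (half-way through the thickness) of the board's rectangular hand hole, 40 mm (board x) by 90 mm (y), right through; 112 mm from the board's centre towards its own -x, the end that sticks out at the front of the press. Axes as the board's. 23 mm of wood lies between hole and front edge; under the hole is the press bed.
- book: Blue cloth-bound notebook, loose, 105 mm (x) by 148 mm (y) by 20 mm, about 0.17 kg, lying flat on the board under the platen, its spine (its -x side) sticking out 13 mm in front of the platen, its centre about 169 mm from the hand hole along the board's +x. Origin: centre of its underside. It is carried along by friction when the board is drawn smoothly.
- mug: White ceramic mug, 82 mm across, 88 mm high, behind the press. Origin: centre of its underside. Not to be disturbed.
- glue: Jar of glue, 60 mm across, 110 mm high, behind the press. Origin: centre of its underside. Not to be disturbed.
- brush_grip (a point): Handle of a brush 190 mm long lying on the table beside the press bed (the press's -y side). Not to be disturbed.
- spool: Wooden thread spool, 44 mm across, 50 mm high, standing behind the press. Origin: centre of its underside. Not to be disturbed.
Things that resemble listed ones, but are neither listed nor needed, are in the scene too. What is meant by the book is not green, and is the smaller of those in its own colour.

How it is judged:
By the outcome, as a careful person would: the job done as asked, in the order asked, and still so for the second after the job is handed in, with the robot touching nothing.
It also fails if it takes over 69 s, if anything falls off the work surface, if the arm or the gripper's body presses on something with over 40 N, if the wrist force passes 120 N, or if a joint passes its speed limit or range.

## Working session

There is one attempt and no reset: what is moved stays moved. The work goes in short steps, each a Python script; the robot and the scene stay as the last script left them, time stands still between calls to the robot, and variables do not carry over. Pictures are saved under pics/ and viewed, about 8 in all and at most 12, crops included, and the job is handed in when it is done.

```bash
ls; mkdir -p pics; python3 - <<'E'
from plant import bot
import cv2,numpy as np
for n in("scene","top"):
    im=bot.camera(n); cv2.imwrite(f"pics/{n}0.png",im[:,:,::-1])
    c=bot.get_calibration(n); print(n,{k:np.round(np.array(v),4).tolist() for k,v in c.items()})
a=[cv2.imread(f"pics/{n}0.png") for n in("scene","top")]
c=bot.get_calibration("wrist"); print({k:np.round(np.array(v),4).tolist() for k,v in c.items()})
print(bot.read_state())
E
```

```text
pics
scene {'fx': 453.8912, 'fy': 453.8912, 'cx': 252.1079, 'cy': 195.7601, 'distortion': [-0.1663, 0.0, 0.0, 0.0, 0.0], 'view': [[-0.8413, 0.5402, -0.0179, 301.3715], [-0.343, -0.508, 0.7901, 167.8771], [0.4178, 0.6709, 0.6127, -1624.4413], [0.0, 0.0, 0.0, 1.0]]}
top {'fx': 446.6195, 'fy': 446.6195, 'cx': 247.8114, 'cy': 189.9645, 'distortion': [-0.068, 0.0, 0.0, 0.0, 0.0], 'view': [[0.0154, -0.9999, 0.0052, 230.3218], [0.9966, 0.0158, 0.0804, -518.4945], [-0.0804, 0.0039, 0.9968, -1222.1337], [0.0, 0.0, 0.0, 1.0]]}
{'fx': 287.5512, 'fy': 287.5512, 'cx': 255.8274, 'cy': 191.2878, 'distortion': [0.0226, 0.0, 0.0, 0.0, 0.0], 'T_tool_cam': [[-0.0012, 0.958, 0.2866, 78.0528], [1.0, 0.0012, 0.0003, -0.8012], [-0.0001, 0.2866, -0.958, -179.9536], [0.0, 0.0, 0.0, 1.0]]}
{'t': 0.1, 'joint_pos': array([ 1.60608115e+00,  3.59337931e-01,  1.11328538e-02, -3.40847982e-04,
       -1.22410931e+00, -2.88089872e-01]), 'qvel': array([-0.00194251, -0.00108704,  0.00258101,  0.00310398, -0.00145501,
        0.00085032]), 'tau': array([-9.91675188e-04, -5.84158945e+01,  2.93745804e+01,  7.01538876e+00,
        1.01248483e-02, -5.96942732e-05]), 'tcp_pos': array([168.73838527, 653.06291749, 203.78825553]), 'eef_rot': array([ 9.92014216e-01, -1.26123722e-01, -3.59590810e-05,  7.74924711e-04]), 'contact_force': array([ 0.12375044, -0.16185391,  0.40984216]), 'moment': array([ 0.03581766, -0.02525336,  0.01813716]), 'width': 87.86903083433035}
```

View pics/scene0.png

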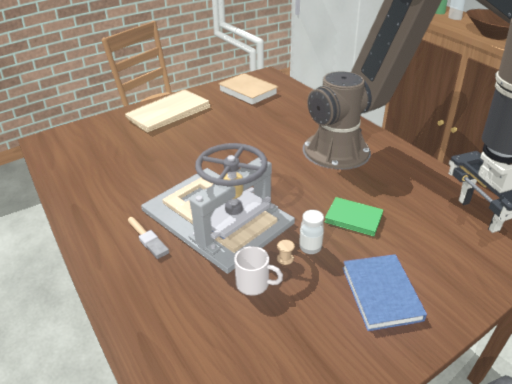

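View pics/top0.png

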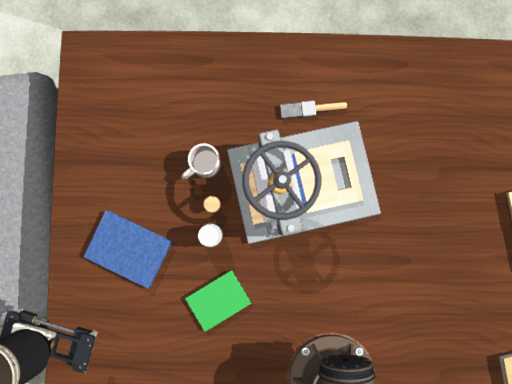

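The scene view shows the press at mid table with the wheel hub at about (232,160), and the mug, jar and spool behind it. In the top view, the wheel hub is at about (282,180), the hand hole at (341,172), and the bed corners at about (228,150), (360,122), (381,214) and (247,242). The press front faces image right.

```bash
cat > h.py <<'E'
from plant import bot
import cv2,numpy as np
from scipy.spatial.transform import Rotation as R
def K(c): return np.array([[c["fx"],0,c["cx"]],[0,c["fy"],c["cy"]],[0,0,1]])
def view(name,st=None):
    c=bot.get_calibration(name)
    if name!="wrist": return c,np.array(c["view"])
    T=np.eye(4);T[:3,:3]=R.from_quat(st["eef_rot"]).as_matrix();T[:3,3]=st["tcp_pos"]
    return c,np.linalg.inv(T@np.array(c["T_tool_cam"]))
def cast(name,px,z,st=None):
    c,V=view(name,st)
    p=cv2.undistortPoints(np.array(px,float).reshape(-1,1,2),K(c),np.array(c["distortion"]))[:,0]
    d=np.c_[p[:,0],-p[:,1],-np.ones(len(p))]@V[:3,:3]
    o=-V[:3,:3].T@V[:3,3]
    return (o+d*((z-o[2])/d[:,2])[:,None])[:,:2]
def proj(name,P,st=None):
    c,V=view(name,st)
    q=np.array(P,float).reshape(-1,3)@V[:3,:3].T+V[:3,3]
    q=q*[1,-1,-1]
    return cv2.projectPoints(q,np.zeros(3),np.zeros(3),K(c),np.array(c["distortion"]))[0][:,0]
E
python3 - <<'E'
from h import *
c=cast("top",[(228,150),(360,122),(381,214),(247,242)],22); print(c)
print("hub",cast("top",[(282,180)],244),"hole",cast("top",[(341,172)],37), "mug,spool,glue",cast("top",[(205,158)],88),cast("top",[(212,204)],50),cast("top",[(210,236)],110))
for a,b in((0,1),(3,2),(0,3),(1,2)): d=c[b]-c[a]; print(np.linalg.norm(d),np.degrees(np.arctan2(d[1],d[0])))
im=cv2.imread("pics/top0.png")[115:250,220:390]; cv2.imwrite("pics/crop.png",cv2.resize(im,None,fx=4.4,fy=4.4,interpolation=cv2.INTER_CUBIC))
E
```

```text
[[ 626.0349218   295.59569383]
 [ 712.88363884  -76.42193208]
 [ 453.35973688 -133.88170181]
 [ 370.8705976   238.4257124 ]]
hub [[520.85575014 161.51249498]] hole [[567.38405499 -18.37261843]] mug,spool,glue [[592.41611931 353.25297146]] [[472.75972369 334.91201238]] [[387.79067982 333.75137919]]
382.0206979205161 -76.85946289676322
381.33616242424984 -77.50725042075977
261.4904187946368 -167.3713465917322
265.8087297834081 -167.51584514542122
```

View pics/crop.png

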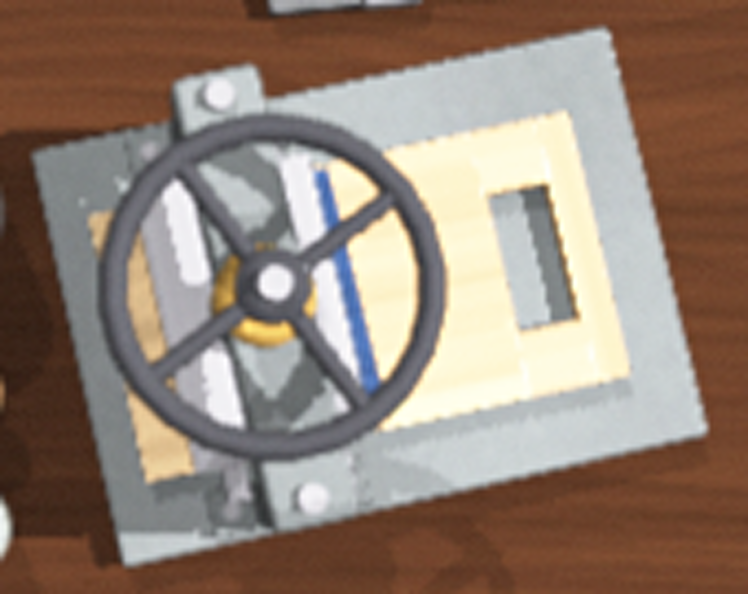

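```bash
cat >> h.py <<'E'
C=np.array([522.0,160.0]); PX=np.radians(102.8)
ux=np.array([np.cos(PX),np.sin(PX)]); uy=np.array([-ux[1],ux[0]])
def q(adeg): a=np.radians(adeg)/2; return [np.cos(a),np.sin(a),0,0]
RW=50
def wheelpos(ang,z): return [C[0]+RW*np.cos(ang),C[1]+RW*np.sin(ang),z]
E
python3 - <<'E'
from h import *
for a in(-77.2,102.8,-14.5,30):
    for p in (wheelpos(3,205),wheelpos(0,225),wheelpos(1.5,225),[567,-18,30],[592,-130,30]):
        s=bot.solve_ik(p,q(a)); print(a,None if s is None else np.round(s,2))
A0=np.radians(170)
bot.move_gripper(0)
bot.move_ptp(wheelpos(A0,290),q(-77.2))
st=bot.read_state(); im=bot.camera("wrist"); cv2.imwrite("pics/w1.png",im[:,:,::-1])
print(st["t"],st["tcp_pos"],st["width"],st["contact_force"])
E
```

```text
-77.2 [ 0.73  0.07 -0.36  0.   -1.14 -0.51]
-77.2 [ 0.6   0.21 -0.14  0.   -1.21 -0.38]
-77.2 [ 0.73  0.17 -0.2   0.   -1.2  -0.5 ]
-77.2 [ 0.31  0.36 -0.44  0.   -0.77 -0.09]
-77.2 [ 0.11  0.41 -0.35  0.   -0.81  0.12]
102.8 [ 0.73  0.07 -0.36  0.   -1.14  2.63]
102.8 [ 0.6   0.21 -0.14  0.   -1.21  2.76]
102.8 [ 0.73  0.17 -0.2   0.   -1.2   2.64]
102.8 None
102.8 [ 0.11  0.41 -0.35  0.   -0.81 -3.02]
-14.5 [ 0.73  0.07 -0.36  0.   -1.14  0.59]
-14.5 [ 0.6   0.21 -0.14  0.   -1.21  0.72]
-14.5 [ 0.73  0.17 -0.2   0.   -1.2   0.59]
-14.5 [ 0.31  0.36 -0.44  0.   -0.77  1.  ]
-14.5 [ 0.11  0.41 -0.35  0.   -0.81  1.21]
30 [ 0.73  0.07 -0.36  0.   -1.14  1.36]
30 [ 0.6   0.21 -0.14  0.   -1.21  1.49]
30 [ 0.73  0.17 -0.2   0.   -1.2   1.37]
30 [ 0.31  0.36 -0.44  0.   -0.77  1.78]
30 [ 0.11  0.41 -0.35  0.   -0.81  1.99]
3.6 [472.71490134 169.38898351 289.71446309] 0.42314352971124786 [ 0.41149593  0.30866211 -0.23529403]
```

View pics/w1.png

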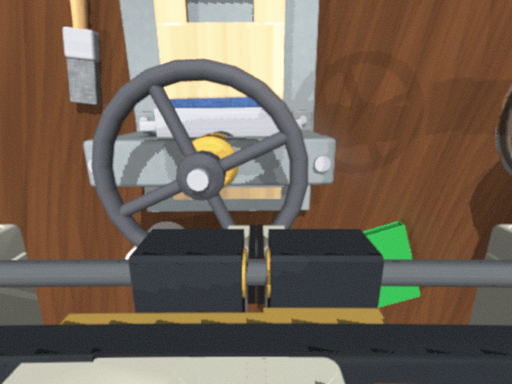

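The wrist view shows the wheel hub at about (199,180), with the rim from x=93 to 308 and its top at y≈59. I'll check the centre and spoke angles from this view before going in.

```bash
python3 - <<'E'
from h import *
st=bot.read_state(); im=cv2.imread("pics/w1.png")
W=cast("wrist",[(93,165),(308,165),(199,59),(130,90),(272,90),(126,238)],225,st)
A=np.c_[2*W,np.ones(len(W))]; s=np.linalg.lstsq(A,(W**2).sum(1),rcond=None)[0]
print("centre",s[:2],"r",np.sqrt(s[2]+s[:2]@s[:2]))
S=cast("wrist",[(157,92),(288,138),(122,211),(238,222)],225,st)
for p in S: d=p-s[:2]; print(np.hypot(*d),np.degrees(np.arctan2(d[1],d[0])))
print("hub cap",cast("wrist",[(198,180)],244,st)," hole",cast("wrist",[(190,10),(252,10)],37,st))
E
```

```text
centre [522.29002221 164.27939338] r 93.16834698057838
78.09764606281833 -52.4068303381568
81.19416040448219 -141.9448005520791
80.30123365826461 35.205141693253296
51.21799846243512 138.72235387865643
hub cap [[523.35409897 161.32911888]]  hole [[600.76611656  -2.14161601]
 [521.61831183 -20.39351361]]
```

```bash
sed -i 's/522.0,160.0/522.3,162.0/' h.py; cat > wind.py <<'E'
from h import *
A0=np.radians(171)
def wind(f0,f1,v=70,step=0.3):
    fm=0
    for f in np.linspace(f0,f1,int(np.ceil(abs(f1-f0)/step))+1)[1:]:
        bot.line_to(wheelpos(A0+f,206+1.91*max(0,f-.3)),v)
        st=bot.read_state(); F=st["contact_force"]; fm=max(fm,np.linalg.norm(F))
        if np.linalg.norm(F)>35: print("STOP",f,F); break
    print("t",st["t"],"f",f,"F",F.round(1),"max",round(fm,1),st["tcp_pos"].round(1))
E
python3 - <<'E'
from wind import *
bot.line_to(wheelpos(A0,270)); bot.line_to(wheelpos(A0,206),100)
st=bot.read_state(); print(st["t"],st["contact_force"])
wind(0,1.5)
im=bot.camera("top"); cv2.imwrite("pics/t2.png",cv2.resize(im[115:250,220:390,::-1],None,fx=4.4,fy=4.4,interpolation=cv2.INTER_CUBIC))
E
```

```text
4.725 [ 0.6064626   0.42818735 -0.01235858]
t 6.5583 f 1.5 F [-0.2  0.1 -0.1] max 10.4 [510.2 112.7 207.4]
```

View pics/t2.png

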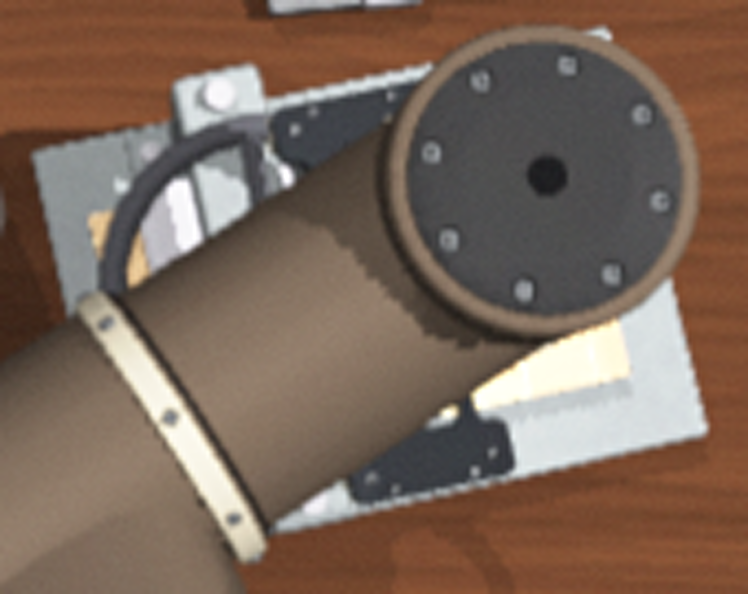

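The spoke that was at crop (190,180) is now at about (255,160). The wheel has turned roughly 1 rad with at most 10 N on the tool, so I'll carry on.

```bash
python3 - <<'E'
from wind import *
wind(1.5,11.0)
wind(11.0,10.75)
p=bot.read_state()["tcp_pos"]; bot.line_to([p[0],p[1],300],150)
hole=np.array([567,-18.])
bot.move_ptp([*(hole-35*ux),200],q(-77.2))
st=bot.read_state();print(st["t"])
for n in("scene","top","wrist"):
    im=bot.camera(n); cv2.imwrite(f"pics/{n}3.png",im[:,:,::-1])
a=cv2.imread("pics/top3.png")[110:260,215:395];b=cv2.imread("pics/scene3.png")[130:280,130:310]
c=cv2.imread("pics/wrist3.png")
f=lambda i:cv2.resize(i,(400,300),interpolation=cv2.INTER_CUBIC)
cv2.imwrite("pics/m3.png",np.vstack([np.hstack([f(a),f(b)]),np.hstack([f(c),0*f(c)])]))
np.save("st3.npy",np.r_[st["tcp_pos"],st["eef_rot"]])
E
```

```text
t 18.075 f 11.0 F [ 0.1 -0.4  0. ] max 16.8 [529.6 211.6 226.7]
t 18.4 f 10.75 F [-0.3  0.9 -0.5] max 1.1 [542.5 207.7 225.5]
20.125
```

View pics/m3.png

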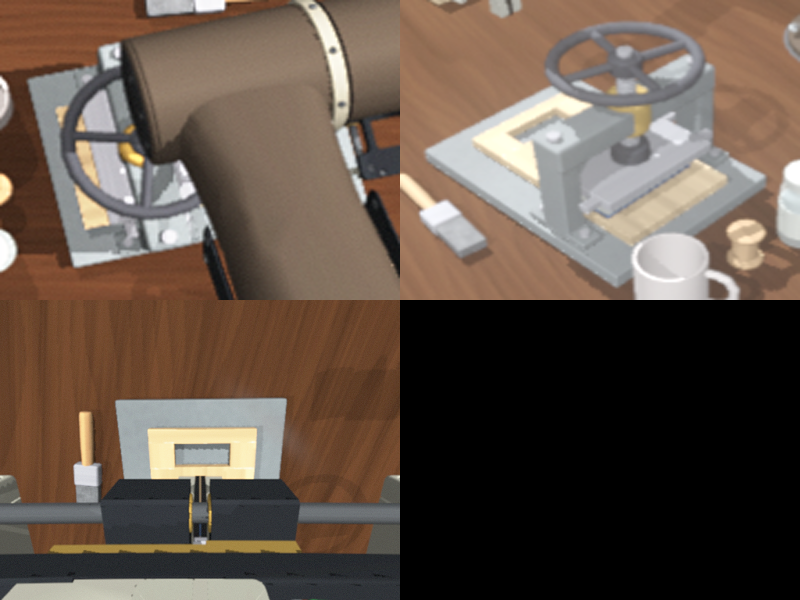

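The merged picture shows the platen visibly lifted, the nut above the platen bared, and the hand hole at wrist (202,155) in the composite. I'll check the lift in numbers and locate the hole in the wrist image.

```bash
python3 - <<'E'
from h import *
# lift: hub cap template (scene) before/after
g0,g3=[cv2.imread(f"pics/scene{i}.png",0).astype(np.float32) for i in(0,3)]
P=proj("scene",[[*C,244]])[0]; print("pred0",P)
for dz in(0,10,15,20,25): print(dz,proj("scene",[[*C,244+dz]])[0]-P)
x,y=P.round().astype(int)
for nm,(x0,x1,y0,y1) in {"cap":(x-8,x+9,y-6,y+9),"rim":(x-40,x+40,y-20,y+30)}.items():
    t=g0[y0:y1,x0:x1]; r=cv2.matchTemplate(g3[y0-15:y1+15,x0-6:x1+6],t,cv2.TM_CCOEFF_NORMED)
    _,v,_,l=cv2.minMaxLoc(r); print(nm,v,l[0]-6,l[1]-15)
s=np.load("st3.npy"); st=dict(tcp_pos=s[:3],eef_rot=s[3:])
im=cv2.imread("pics/wrist3.png"); hsv=cv2.cvtColor(im,cv2.COLOR_BGR2HSV)
m=cv2.inRange(hsv,(10,45,150),(35,140,255)); m[:150]=0;m[230:]=0;m[:,:180]=0;m[:,340:]=0
cs,h=cv2.findContours(m,cv2.RETR_CCOMP,cv2.CHAIN_APPROX_SIMPLE)
for c,hh in zip(cs,h[0]):
    if cv2.contourArea(c)>150: print("hole" if hh[3]>=0 else "outer",cv2.boundingRect(c)); b=cv2.boundingRect(c); w=cast("wrist",[(b[0],b[1]),(b[0]+b[2],b[1]),(b[0]+b[2],b[1]+b[3]),(b[0],b[1]+b[3])],37,st); d=w-C; print(np.c_[d@ux,d@uy].round(1))
E
```

```text
pred0 [230.44240137 156.59688137]
0 [0. 0.]
10 [-0.18216166 -3.33584213]
15 [-0.27379356 -5.016339  ]
20 [-0.36579373 -6.70527242]
25 [-0.45816277 -8.40268175]
cap 0.9136767983436584 0 -2
rim 0.7712468504905701 0 -2
outer (189, 163, 140, 66)
[[-230.1  -86. ]
 [-229.9   83.2]
 [-143.3   89.4]
 [-143.4  -91.8]]
hole (222, 183, 74, 29)
[[-205.   -47. ]
 [-205.    44.3]
 [-166.8   45.8]
 [-166.8  -48.3]]
```

The hub only shifted 2 px, about 6 mm and not 20 mm, so the finger must have slipped off the spokes partway. I'll measure more finely before trying again.

```bash
cat >> h.py <<'E'
G0=cv2.imread("pics/scene0.png",0)
def shift(g,z,pts,m=(5,5)):
    """vertical lift in mm of patch round world pts (press coords) seen in scene, vs first picture"""
    W=np.array([[*(C+p[0]*ux+p[1]*uy),p[2]] for p in pts]); P=proj("scene",W)
    x0,y0=(P.min(0)-m).astype(int); x1,y1=(P.max(0)+m).astype(int)
    k=8; up=lambda i:cv2.resize(i,None,fx=k,fy=k,interpolation=cv2.INTER_CUBIC)
    t=up(G0[y0:y1,x0:x1]); s=up(g[y0-14:y1+6,x0-4:x1+4])
    _,v,_,l=cv2.minMaxLoc(cv2.matchTemplate(s,t,cv2.TM_CCOEFF_NORMED))
    d=(np.array(l)/k-[4,14]); 
    W2=W.mean(0)+[0,0,10]; s10=proj("scene",[W2])[0]-proj("scene",[W.mean(0)])[0]
    return round(10*d[1]/s10[1],2),d,round(float(v),2)
def lift(g):
    return {"cap":shift(g,0,[(0,0,244)],(9,7)),"platen":shift(g,0,[(55,-50,57),(55,60,73)],(3,3)),"platenR":shift(g,0,[(55,30,57),(55,85,73)],(3,3))}
E
python3 - <<'E'
from h import *
print(lift(cv2.imread("pics/scene3.png",0)))
for n,z in(("top0",226),("top3",232)):
    g=cv2.imread(f"pics/{n}.png",0)
    for r in(45,60):
        a=np.radians(np.arange(0,360,3)); P=proj("top",np.c_[C[0]+r*np.cos(a),C[1]+r*np.sin(a),np.full(len(a),z)]).astype(np.float32)
        v=cv2.remap(g,P[:,0].copy(),P[:,1].copy(),cv2.INTER_LINEAR)[:,0]
        print(n,r,[(int(np.degrees(t)),int(k)) for t,k in zip(a,v) if k<85])
a=cv2.imread("pics/scene0.png")[140:250,180:290];b=cv2.imread("pics/scene3.png")[140:250,180:290]
cv2.imwrite("pics/cmp.png",cv2.resize(np.hstack([a,b]),(800,400),interpolation=cv2.INTER_CUBIC))
E
```

```text
{'cap': (np.float64(6.37), array([ 0.   , -2.125]), 0.91), 'platen': (np.float64(6.67), array([ 0.125, -1.875]), 0.82), 'platenR': (np.float64(5.37), array([-0.75, -1.5 ]), 0.76)}
top0 45 [(39, 78), (213, 75), (216, 77)]
top0 60 [(39, 71), (216, 78)]
top3 45 [(6, 64), (9, 41), (12, 31), (14, 28), (18, 27), (21, 25), (24, 25), (27, 53), (84, 77), (87, 70), (90, 73), (237, 50), (239, 37), (243, 42), (246, 41), (248, 40), (252, 43), (255, 44), (258, 47), (261, 51), (264, 53), (267, 55), (270, 56), (273, 58), (276, 61), (279, 64), (282, 66), (285, 67), (288, 64), (291, 63), (294, 64), (297, 70)]
top3 60 [(9, 53), (12, 32), (14, 29), (18, 25), (21, 24), (24, 69), (84, 81), (87, 70), (90, 77), (228, 60), (230, 38), (234, 41), (237, 42), (239, 43), (243, 46), (246, 52), (248, 57), (252, 60), (255, 66), (258, 66), (261, 69), (264, 70), (267, 72), (270, 75), (273, 79), (276, 82)]
```

View pics/cmp.png

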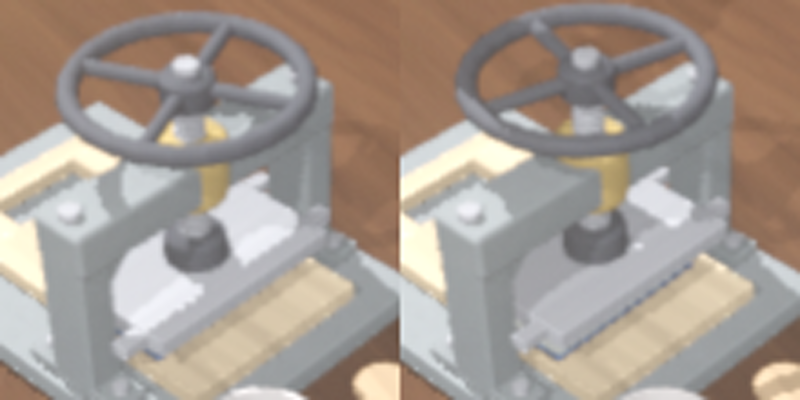

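The lift is about 6.5 mm. The spokes moved from 38° to 87°, so the wheel turned about 4 rad (7.6 mm), and the finger then left the spokes. I'll go in again deeper (28 mm below mid-plane) with a firm grip, logging tangential force and lift as it turns.

```bash
cat > wind2.py <<'E'
from h import *
A0=np.radians(132); Z0=205
def wind(f0,f1,v=70,step=0.3):
    for i,f in enumerate(np.linspace(f0,f1,int(np.ceil(abs(f1-f0)/step))+1)[1:]):
        a=A0+f; bot.line_to(wheelpos(a,Z0+1.91*max(0,f-.4)),v)
        st=bot.read_state(); F=st["contact_force"]; d=st["tcp_pos"]
        r=np.array([np.cos(a),np.sin(a)]); t=np.array([-r[1],r[0]])
        print(f"f{f:.2f} Fr{F[:2]@r:.1f} Ft{F[:2]@t:.1f} Fz{F[2]:.1f}",end="; ")
        if np.linalg.norm(F)>40: print("STOP"); break
    print("\nt",st["t"],st["tcp_pos"].round(1),st["width"])
def lk(n):
    im=bot.camera("scene"); cv2.imwrite(f"pics/{n}.png",im[:,:,::-1]); print({k:(v[0],v[2]) for k,v in lift(cv2.imread(f"pics/{n}.png",0)).items()})
E
python3 - <<'E'
from wind2 import *
bot.move_gripper(0,40)
p=bot.read_state()["tcp_pos"]; bot.line_to([*p[:2],300],250)
bot.move_ptp(wheelpos(A0,290),q(-77.2)); bot.line_to(wheelpos(A0,Z0),120)
st=bot.read_state(); print(st["t"],st["contact_force"])
wind(0,1.5); lk("l1"); wind(1.5,3); lk("l2")
im=bot.camera("top"); cv2.imwrite("pics/t4.png",im[:,:,::-1])
E
```

```text
22.9333 [0.37086764 0.03410182 0.94360279]
f0.30 Fr0.5 Ft0.4 Fz-0.1; f0.60 Fr0.9 Ft-1.4 Fz0.0; f0.90 Fr0.2 Ft-1.4 Fz-0.1; f1.20 Fr1.0 Ft-0.3 Fz0.6; f1.50 Fr0.4 Ft-0.2 Fz0.6; 
t 24.7667 [482.7 130.8 206.9] 0.3823298587285058
{'cap': (np.float64(41.97), 0.53), 'platen': (np.float64(10.67), 0.9), 'platenR': (np.float64(8.51), 0.84)}
f1.80 Fr0.2 Ft-0.1 Fz-0.4; f2.10 Fr0.2 Ft0.6 Fz0.3; f2.40 Fr0.6 Ft-1.4 Fz-0.9; f2.70 Fr0.5 Ft-1.6 Fz-0.4; f3.00 Fr-0.1 Ft-1.3 Fz-1.8; 
t 26.65 [550.3 120.5 210. ] 0.2758827699196187
{'cap': (np.float64(12.37), 0.79), 'platen': (np.float64(13.78), 0.87), 'platenR': (np.float64(10.3), 0.8)}
```

```bash
python3 - <<'E'
from wind2 import *
wind(3,4.5); lk("l3"); wind(4.5,6); lk("l4")
E
```

```text
f3.30 Fr-0.0 Ft-1.4 Fz-1.4; f3.60 Fr0.3 Ft-0.1 Fz-0.8; f3.90 Fr-0.3 Ft-1.1 Fz-1.0; f4.20 Fr0.6 Ft-1.1 Fz0.9; f4.50 Fr0.6 Ft-0.3 Fz0.9; 
t 28.5833 [565.8 187.3 213.1] 0.30632668003513835
{'cap': (np.float64(13.12), 0.72), 'platen': (np.float64(16.01), 0.84), 'platenR': (np.float64(11.19), 0.71)}
f4.80 Fr0.8 Ft-0.6 Fz0.1; f5.10 Fr0.5 Ft-1.2 Fz0.5; f5.40 Fr-0.4 Ft-0.3 Fz1.1; f5.70 Fr1.1 Ft-0.8 Fz0.6; f6.00 Fr0.9 Ft-1.9 Fz2.3; 
t 30.4667 [500.5 207.2 215.7] 0.6690481972672592
{'cap': (np.float64(11.24), 0.53), 'platen': (np.float64(18.23), 0.81), 'platenR': (np.float64(9.85), 0.63)}
```

```bash
python3 - <<'E'
import cv2,numpy as np
L=[cv2.resize(cv2.imread(f"pics/{n}.png")[130:250,170:310],(400,300),interpolation=cv2.INTER_CUBIC) for n in("l1","l2","l3","l4")]
cv2.imwrite("pics/m5.png",np.vstack([np.hstack(L[:2]),np.hstack(L[2:])]))
E
```

```text
(no output)
```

View pics/m5.png

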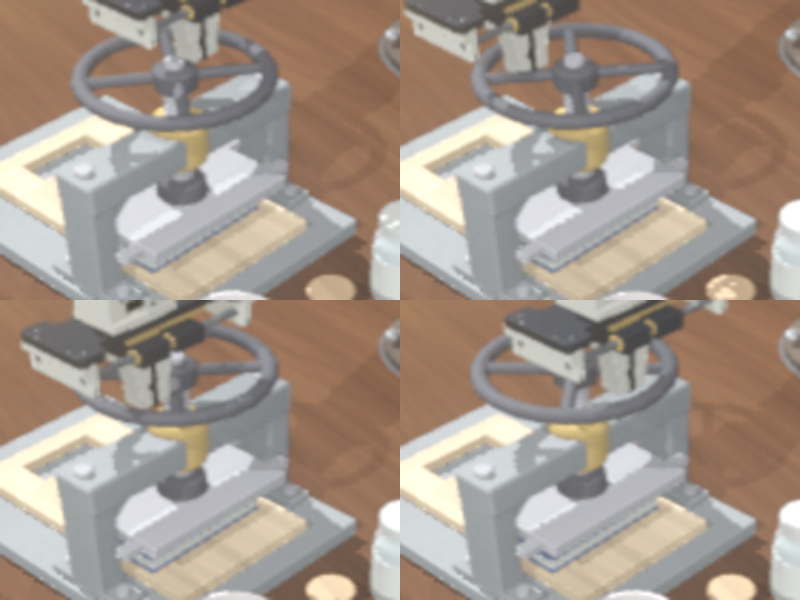

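The four frames show the finger staying inside the wheel and the gap under the platen growing. I'll wind on a bit for margin, back off, retreat and measure.

```bash
python3 - <<'E'
from wind2 import *
wind(6,8.6); wind(8.6,8.35)
p=bot.read_state()["tcp_pos"]; bot.line_to([*p[:2],310],180)
hole=C-186*ux
bot.move_ptp([*(hole-35*ux),200],q(-77.2)); bot.move_gripper(25)
st=bot.read_state();print(st["t"],st["width"]); lk("l5")
for n in("top","wrist"): cv2.imwrite(f"pics/{n}5.png",bot.camera(n)[:,:,::-1])
np.save("st5.npy",np.r_[st["tcp_pos"],st["eef_rot"]])
s=dict(tcp_pos=st["tcp_pos"],eef_rot=st["eef_rot"])
hsv=cv2.cvtColor(cv2.imread("pics/wrist5.png"),cv2.COLOR_BGR2HSV)
m=cv2.inRange(hsv,(10,45,150),(35,140,255)); m[:140]=0;m[230:]=0;m[:,:170]=0;m[:,350:]=0
cs,h=cv2.findContours(m,cv2.RETR_CCOMP,cv2.CHAIN_APPROX_SIMPLE)
for c,hh in zip(cs,h[0]):
    if cv2.contourArea(c)>150: b=cv2.boundingRect(c); w=cast("wrist",[(b[0],b[1]),(b[0]+b[2],b[1]),(b[0]+b[2],b[1]+b[3]),(b[0],b[1]+b[3])],37,s); d=w-C; print(hh[3],b,np.c_[d@ux,d@uy].round(1).tolist())
g=cv2.imread("pics/top5.png",0)
a=np.radians(np.arange(0,360,3)); P=proj("top",np.c_[C[0]+60*np.cos(a),C[1]+60*np.sin(a),np.full(len(a),246)]).astype(np.float32)
v=cv2.remap(g,P[:,0].copy(),P[:,1].copy(),cv2.INTER_LINEAR)[:,0]; print([(int(np.degrees(t)),int(k)) for t,k in zip(a,v) if k<90 and 60<np.degrees(t)<220])
L=[cv2.resize(cv2.imread(f"pics/{n}.png")[130:250,170:310],(400,340),interpolation=cv2.INTER_CUBIC) for n in("scene0","l5")]
cv2.imwrite("pics/m6.png",np.hstack(L))
E
```

```text
f6.29 Fr0.6 Ft-1.6 Fz1.8; f6.58 Fr0.6 Ft-1.0 Fz0.7; f6.87 Fr0.7 Ft-0.8 Fz0.2; f7.16 Fr0.2 Ft-1.0 Fz0.2; f7.44 Fr-0.7 Ft-1.0 Fz0.2; f7.73 Fr0.4 Ft0.3 Fz-0.4; f8.02 Fr0.8 Ft-0.9 Fz-0.2; f8.31 Fr0.7 Ft-0.1 Fz0.1; f8.60 Fr-0.2 Ft-0.4 Fz-0.4; 
t 33.7417 [517.7 112.  220.5] 0.23358113711506398
f8.35 Fr-0.2 Ft0.7 Fz-0.0; 
t 34.0667 [505.2 115.1 220.7] 0.48219003317922127
36.2333 25.16650731185667
{'cap': (np.float64(23.23), 0.86), 'platen': (np.float64(22.23), 0.73), 'platenR': (np.float64(7.61), 0.62)}
-1 (185, 164, 140, 66) [[-229.9, -86.4], [-229.8, 82.8], [-143.0, 88.6], [-143.2, -92.6]]
0 (219, 184, 73, 30) [[-204.9, -46.4], [-204.8, 43.8], [-165.2, 45.2], [-165.3, -47.8]]
[]
```

View pics/m6.png

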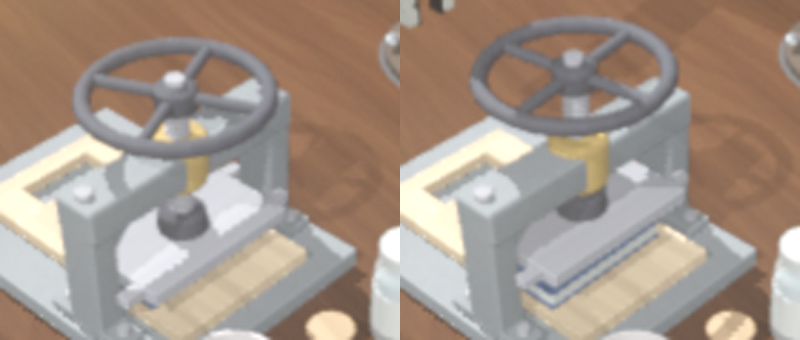

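The right-hand frame shows the platen well clear of the book. The cap and platen measure about 22–23 mm of lift, consistent with about 12 rad. The hole centre is at press (-185, -1). Now I'll draw the board out.

```bash
python3 - <<'E'
from h import *
def at(x,z,y=-1.3): return [*(C+x*ux+y*uy),z]
def rep(l): s=bot.read_state(); print(l,s["t"],s["tcp_pos"].round(1),s["contact_force"].round(1))
bot.line_to(at(-186,120),200); bot.line_to(at(-186,28),80); rep("down")
bot.line_to(at(-194,28),30); rep("touch")
bot.line_to(at(-308,28),45); rep("pulled")
bot.line_to(at(-302,28),30); bot.line_to(at(-302,200),150); rep("up")
for n in("scene","top","wrist"): cv2.imwrite(f"pics/{n}6.png",bot.camera(n)[:,:,::-1])
s=bot.read_state(); np.save("st6.npy",np.r_[s["tcp_pos"],s["eef_rot"]])
f=lambda i:cv2.resize(i,(400,340),interpolation=cv2.INTER_CUBIC)
cv2.imwrite("pics/m7.png",np.hstack([f(cv2.imread("pics/top6.png")[100:260,210:420]),f(cv2.imread("pics/scene6.png")[110:290,110:310])]))
E
```

```text
down 38.2667 [565.2 -19.   28.5] [-0.5  0.2 -0.2]
touch 38.6833 [566.6 -27.2  28.1] [0.2 0.3 0.4]
pulled 41.3667 [ 591.8 -137.9   28. ] [ 0.2 -0.3  0.4]
up 43.0167 [ 589.9 -132.1  198.9] [ 0.2  0.4 -0. ]
```

View pics/m7.png

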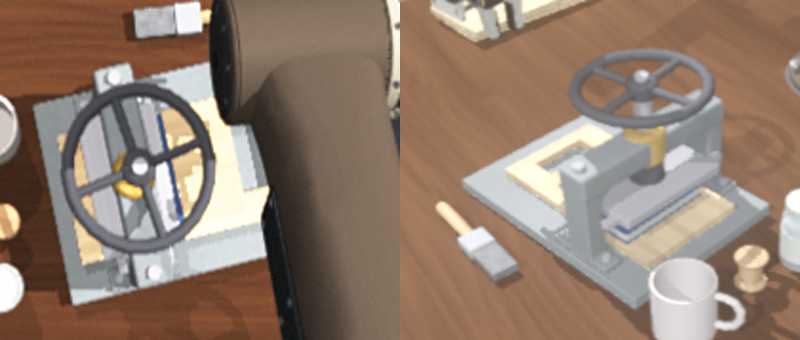

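The board appears not to have moved: it's at the same place relative to the uprights in the scene view. I'll check that numerically and from the wrist.

```bash
python3 - <<'E'
from h import *
p=bot.read_state()["tcp_pos"]
bot.line_to([*(C-270*ux),200],200)
s=bot.read_state(); cv2.imwrite("pics/wrist7.png",bot.camera("wrist")[:,:,::-1]); im=cv2.imread("pics/wrist7.png")
print(proj("wrist",[s["tcp_pos"]],s), proj("wrist",[[*(C+x*ux),37] for x in(-228,-205,-340,-317)],s))
f=lambda i:cv2.resize(i,(400,300),interpolation=cv2.INTER_CUBIC)
cv2.imwrite("pics/m8.png",np.hstack([f(im),f(cv2.imread("pics/wrist6.png"))]))
E
```

```text
[[257.18681511 224.21749867]] [[256.44801237 203.36230125]
 [256.43405613 220.33222969]
 [256.52575435 110.94745831]
 [256.50828658 131.41236956]]
```

View pics/m8.png

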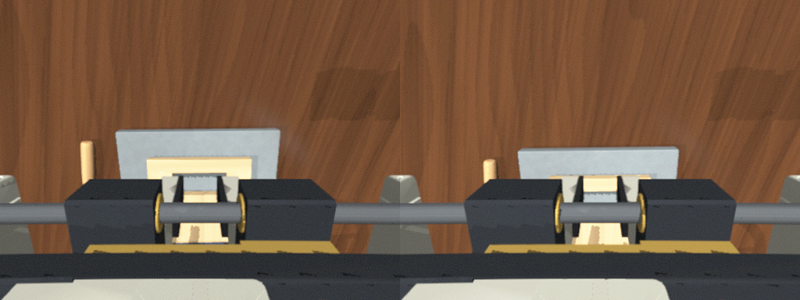

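The board's front edge is still at about -228, so the fingers passed over it without contact. That would also explain the first slip at the wheel, if the real tip sits higher than reported. I'll probe down onto the bed inside the hole for the true height, then pull a short way and measure.

```bash
cat > bd.py <<'E'
from h import *
def at(x,z,y=-1.3): return [*(C+x*ux+y*uy),z]
def rep(l): s=bot.read_state(); print(l,round(s["t"],2),s["tcp_pos"].round(1),s["contact_force"].round(1),round(s["width"],1))
def edge(n):
    s=bot.read_state(); im=bot.camera("wrist")[:,:,::-1]; cv2.imwrite(f"pics/{n}.png",im)
    m=cv2.inRange(cv2.cvtColor(np.ascontiguousarray(im),cv2.COLOR_BGR2HSV),(10,45,150),(35,140,255))
    out=[]
    for c in range(215,300,12):
        r=np.flatnonzero(m[100:,c])
        if len(r): out.append(round(float((cast("wrist",[(c,100+r[0])],37,s)[0]-C)@ux),1))
    print("front edge x",out)
E
python3 - <<'E'
from bd import *
edge("e0")
bot.line_to(at(-186,60),200); bot.line_to(at(-186,30),100)
z=30
while z>6:
    z-=2; bot.line_to(at(-186,z),25); F=bot.read_state()["contact_force"]
    print(z,F.round(1),end=" ")
    if F[2]>4: break
rep("\ncontact")
E
```

```text
front edge x [-230.3, -230.3, -231.6, -230.3, -231.6, -231.6, -231.6, -231.6]
28 [-1.1  1.2  0. ] 26 [ 0.4 -0.  -0.4] 24 [-0.4 -0.5  0.4] 22 [-0.8  0.  -0.5] 20 [ 0.1  0.2 -0.4] 18 [ 0.3 -0.2  0. ] 16 [-0.2  0.  -0.4] 14 [-0.8 -1.2  0.1] 12 [-0.5 -0.2  1.3] 10 [-0.2 -0.8  0.3] 8 [0.1 0.5 0.6] 6 [-0.2  0.1 -0.3] 
contact 47.99 [564.7 -19.1   5.9] [-0.2  0.1 -0.3] 24.8
```

```bash
python3 - <<'E'
from bd import *
z=6
while z>-12:
    z-=1.5; bot.line_to(at(-186,z),25); F=bot.read_state()["contact_force"]
    print(z,F[2].round(1),end=" ")
    if F[2]>3: break
rep("\ncontact")
E
```

```text
4.5 0.4 3.0 -0.2 1.5 -0.2 0.0 4.3 
contact 48.99 [ 5.651e+02 -1.900e+01  4.000e-01] [-0.3  0.2  4.3] 25.0
```

The bed contact came at reported z≈0.4, so the real fingertip is about 22 mm higher than reported. I'll raise it 4 mm (tip at about 26) and pull.

```bash
python3 - <<'E'
from bd import *
bot.line_to(at(-186,4),40); bot.line_to(at(-195,4),30); rep("touch")
bot.line_to(at(-220,4),35); rep("p1"); edge("e1")
E
```

```text
touch 49.69 [566.8 -28.2   3.9] [-0.5  0.6 -0.3] 24.7
p1 50.56 [572.4 -52.5   4.1] [-0.1 -0.1  0.2] 24.7
front edge x [-258.0, -258.0, -257.9, -257.9, -257.9, -257.9, -257.9, -257.9]
```

The board now moves: front edge from -231 to -258. I'll continue the pull.

```bash
python3 - <<'E'
from bd import *
bot.line_to(at(-307,4),45); rep("pulled"); edge("e2")
bot.line_to(at(-299,4),40); bot.line_to(at(-299,100),150); rep("up")
bot.line_to(at(-330,230),250); bot.move_ptp([600,-330,280],q(-77.2)); rep("away")
for n in("scene","top"): cv2.imwrite(f"pics/{n}9.png",bot.camera(n)[:,:,::-1])
print({k:(v[0],v[2]) for k,v in lift(cv2.imread("pics/scene9.png",0)).items()})
t=cv2.imread("pics/top9.png"); m=cv2.inRange(cv2.cvtColor(t,cv2.COLOR_BGR2HSV),(95,90,50),(125,255,255))
ys,xs=np.nonzero(m[110:260,225:420]); d=cast("top",np.c_[xs+225,ys+110],57)-C
u=d@ux; print("blue press x",np.percentile(u,[0,2,50,98,100]).round(1),"y",np.percentile(d@uy,[1,99]).round(1),len(u))
f=lambda i:cv2.resize(i,(400,400),interpolation=cv2.INTER_CUBIC)
cv2.imwrite("pics/m9.png",np.hstack([f(t[80:280,190:410]),f(cv2.imread("pics/scene9.png")[110:300,110:330])]))
E
```

```text
pulled 52.69 [ 591.6 -137.1    3.9] [-0.2  2.8  2. ] 24.9
front edge x [-344.1, -344.1, -344.1, -344.1, -344.1, -344.1, -344.1, -344.1]
up 53.88 [ 589.1 -129.3   99.1] [-0.2 -0.3 -0.5] 24.7
away 55.31 [ 599.4 -330.3  278.3] [0.  0.8 0.5] 25.4
{'cap': (np.float64(23.98), 0.94), 'platen': (np.float64(22.68), 0.63), 'platenR': (np.float64(-6.72), 0.65)}
blue press x [-181.8 -179.4 -140.8  -80.   -77. ] y [-77.8  63.3] 1547
```

View pics/m9.png

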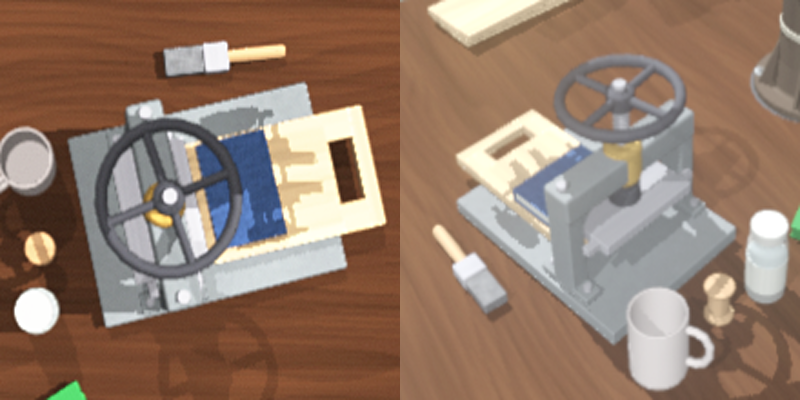

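The book spans press x = -182 to -77, its full 105 mm. That is about 22 mm in front of the platen's edge, with a strip of board visible between them. The mug, jar, spool and brush look unmoved.

```bash
python3 -c "
from plant import bot
print(bot.close_job(),bot.read_state()['t'])"
```

```text
the job is handed in; nothing more can be done
the job is handed in; nothing more can be done
```

The job is done and handed in at about 55 s of the 69 s allowed. I wound the handwheel anticlockwise about 12 rad in all, then drew the board out about 113 mm by its hand hole and withdrew the arm.

**Last checks:**
- **Platen:** it stands about 23 mm up (hub cap 24.0 mm, one platen patch 22.7 mm). A second platen patch disagreed (-6.7 mm, poor match), so I left it out.
- **Book:** it lies on its board at press x = -182 to -77, about 22 mm clear of the platen's front edge.
- **Board:** its front edge is at -344 with an even reading across, so it came out straight. By that edge its centre is still over the bed.
- **Other objects:** the mug, jar, spool and brush look unmoved in the last pictures; I did not measure them.

**What went wrong on the way:**
- **First winding:** the finger slipped off the spokes at about 4 rad. I re-entered deeper and finished the winding.
- **First pull:** the fingers passed over the board without touching it; it had not moved.
- **Cause:** probing the bed showed the real fingertip about 22 mm higher than the reported position. With that corrected, the second pull worked.

The highest tool force I logged was about 17 N.

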